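Reset the slicing guide's fence to the red marker

ROBOT

A 6-joint arm with a two-finger parallel gripper is mounted at the origin on the work surface. World frame = base frame: x ahead of the robot, y to its left, z up, the work surface at z = 0. Lengths are in m, angles in rad, forces in N, time in s.
With the tool pointing down it reaches from about 0.25 to 0.725 m from the base axis. Payload 4 kg.
Tool frame: the origin (TCP) lies midway between the tips of the shut fingers; the grasp point (between the pads) lies 19 mm behind it (bot.grip_point_offset is the distance from the TCP to the grasp point, in m); z points along the fingers, y is the line along which they close (so a half turn about z gives the same grasp; the last joint's range is limited). The gripper opens to 85 mm and grips with 20 to 120 N. Pads are 22 mm wide; open, the fingers measure 114 mm over their backs; the gripper's body (76 mm by 85 mm) begins 54 mm behind the grasp point. The pads swing forward as they close: fully open they stand 13 mm farther back than shut.
Start: joints at [-1.107, 0.241, 0.005, 1.335, 0, 1.571], TCP at [0.224, -0.447, 0.231] pointing down, gripper open.
Joint ranges: [-2.72, 2.72], [-1.05, 1.87], [-1.09, 1.28], [-1.99, 2.15], [-1.42, 1.44], [-3.14, 3.14]. Speed limits (rad/s): [2.79, 2.79, 3.14, 3.14, 3.14, 3.14].

INTERFACE

Orientations are given as a unit quaternion [x, y, z, w].
In Python, from workcell import bot gives the robot as it stands.
- The arm moves only by the tool step_arm, never from a script. Its argument "targets" is text: rows parted by semicolons, each of 7 numbers parted by spaces: the opening, from -1 (shut) to 1 (fully open), so that 0 is half open, then the shift along the world's x, y, z normalised to -1 to 1, where 1 is 0.5 m, then the turn, a rotation vector about the world's x, y, z normalised to -1 to 1, where 1 is pi/4 rad. In form: gripper x y z wx wy wz; .... A call has 1 to 10 rows; each row is the pose to reach, as a shift and turn from the pose commanded when the call began; what a row does not reach only later rows make up. A row lasts 1/12 s, in which the tool goes at most 41.7 mm and 7.16 degrees, less where a joint would pass 70% of its speed; a pose out of reach is approached as far as the arm can. A call with a number of a shift or a turn outside -1 to 1 is refused whole. A call with a gripper value outside its range is refused whole. The fingers move at their own pace and stop on an object; the grip force is fixed at half the most. Time passes only in rows, so rows that repeat a pose let the fingers close. It gives the time, the measured TCP pose, the force, the opening and the grip force at its end, in the units of the state.
- bot.get_obs(): the state, without advancing time (a new reading comes with each control period).
- bot.camera(name): name is "side" or "top" or "wrist"; returns the picture (480x640x3 uint8, red, green, blue); there is no depth.
- bot.camera_info(name): a dict with "vertical_fov" (degrees; the focal length in pixels is half the picture's height over the tangent of half this angle, whatever the lens; pixels are square), "cx", "cy" (the principal point, pixels), "pose" (4x4, takes a point from camera to world coordinates). Camera axes: x right, y up, looking along -z (the intrinsics and any distortion apply to the point x, -y, -z); pixel columns grow to the right and rows downward; lengths in m; the calibration is good to about 2 mm. The wrist camera is an equidistant fisheye: a pixel r from the principal point sees the ray r / f radians off the axis. A picture is of the moment at which its call begins: read the wrist's pose just before it. camera_info takes no time and is no camera call; for the wrist camera it gives the pose at the moment of the call.
- bot.job_done(): hands the job in; it is judged then, once.
The state is a dict: "clock": time; "joint_pos": joint angles; "joint_vel": joint speeds; "tau": joint torques, N m; "eef_pos": TCP position; "tool_rot": TCP orientation; "ft_force": force on the tool from outside, world axes, zero at the start; "ft_torque": the same for the moment, N m; "grip_width": finger opening in m; "grasp_force": force on a finger pad.
Only numpy, scipy, OpenCV 4.12 (cv2) and the standard library are available. Lean on these libraries where they do the work, as an engineer would, in place of code of your own. Each camera call takes 0.05 s, during which the arm holds its last target. There are 200 camera calls.

TASK

Set the slicing guide on the counter to a new angle: loosen its black clamp knob, swing the fence round by its brass peg until the pointer at its tip stands on the red marker, then tighten the knob again until it is firm (about 0.45 N m, roughly half a radian past the point where the clamp bites) without over-tightening. Do not drag the fence round while it is still clamped, do not shift the red marker, and leave the other kitchen things where they are.

Things in the scene. Friction and masses are not known exactly. Their poses are not given: they have to be found in the camera images.
- guide: slicing guide: brown board 270 x 370 x 20 mm fixed to the counter. Origin at counter height under the board, which spans x -135..135, y -175..195 mm in this frame; z up. The fence's vertical swivel pin (hub 40 mm wide, top z 63) is at (0, 85) mm, the knob's vertical axis at (0, 147). A dark steel bridge under the knob spans x -68..68, y 136..158, top z 60. Scale ticks every 0.1 rad round the pin
- fence: dark wooden bar 22 mm thick, z 24..69 mm over the counter, that swings about the vertical swivel pin. Origin on the pin axis at counter height; the bar runs along this frame's -y, 20 to 200 mm from the pin. Its yaw minus the guide's is the fence angle, stops at -0.65 and 0.65. Unclamped it swings with about 2 N at the peg and stays where left. Behind the pin is the steel plate that the clamp squeezes
- fence_peg (a point): grip point of the upright round brass peg on the fence, 18 mm in diameter, 22 mm at its domed head, z 69..117 mm above the counter, 150 mm from the pin; this point is at z 95 mm on its axis; may be gripped from above or pushed
- pointer (a point): tip of the thin brass pointer at the fence's end, 217 mm from the pin, z 25 mm
- marker: red tab 8 mm wide, 22 long, 10 high on the board just outside the pointer's arc (224 to 246 mm from the pin). Origin on the pin axis at counter height, the tab lies along this frame's -y: the fence is right when its frame has the same yaw as this one. A stiff push fit: do not shift it
- marker_tab (a point): inner end of the red tab, top side
- knob (a joint): turn of the black clamp knob, rad, growing clockwise seen from above = tightening; starts clamped near 0, stop at -1.6. 0.5 rad anticlockwise always frees the fence. Free, its thread drags with a steady 0.17 N m (either way); past the bite the springy clamp adds about 0.65 N m per rad. Firm is 0.3 to 0.65 N m in all while tightening, 0.3 to 0.75 rad past the bite; let go, it springs back to some 35 N of squeeze
- knob_grip (a point): grip point on the knob's axis, z about 90 mm over the counter (sinks 5 mm per rad of tightening). The grip is an upright bar 14 mm thick (x of this frame), 50 mm long (y), from 20 mm below to 12 mm above this point, with a white line on top of its +y half; grip it from above across its thickness
- shoe: small brass clamp shoe under the bridge on the knob's axis, driven by the knob on to the fence's plate; hardly seen. The plate is not equally thick all along, so the knob angle where the clamp bites changes with the fence angle by an untold amount, up to 1 rad later than at the start: feel for the bite. The squeeze, about 130 N per rad of knob past the bite, must end over 22 N and never pass 110 N
- lemon: lemon standing on the board, 56 mm wide, 54 mm high; origin at its underside; leave alone
- mug: white mug 80 mm wide, 90 mm high; leave alone
- bowl: blue bowl 130 mm wide, 55 mm high; leave alone
- spice_jar: spice jar 48 mm wide, 85 mm high; leave alone
- pepper_mill: wooden pepper mill 56 mm wide, 170 mm high; leave alone
- apple: red apple 74 mm wide, 66 mm high; leave alone
- spatula: wooden spatula lying flat; leave alone

How it is judged:
By the outcome, as a careful person would: the job done as asked, in the order asked, and still so for the second after the job is handed in, with the robot touching nothing.
It also fails if it takes over 72 s, if anything falls off the work surface, if the arm or the gripper's body presses on something with over 40 N, if the wrist force passes 120 N, or if a joint passes its speed limit or range.

## Working session

There is one attempt and no reset: what is moved stays moved. The work goes in short steps, Python scripts to look and compute and a tool call to move; the robot and the scene stay as the last step left them, time stands still between calls to the robot, and variables do not carry over. Pictures are saved under pics/ and viewed, at most 10 in all, crops included, and the job is handed in when it is done.

Besides the shell and the picture viewer there is one more tool, called after ">>>" as a command line: name --argument value ..., lists and objects as JSON in quotes. step_arm: Moves the arm, as the interface text tells. Scaled input: -1 to 1 covers 0.5 m each way for a shift and pi/4 rad each way for a turn. Its arguments: {"type":"object","properties":{"targets":{"type":"string"}},"required":["targets"]}

```bash
ls; mkdir -p pics
python3 - <<'E'
from workcell import bot
import cv2, numpy as np
for n in ["top","side"]:
    im=bot.camera(n); cv2.imwrite(f"pics/{n}0.png",im[:,:,::-1])
    i=bot.camera_info(n); print(n,i["vertical_fov"],i["cx"],i["cy"],np.round(i["pose"],4).tolist())
o=bot.get_obs(); print(o)
E
```

```text
pics
top 55.84223195832955 317.94973475745127 241.395040749078 [[0.0274, 0.981, -0.1919, 0.2867], [-0.9996, 0.0268, -0.0058, -0.0036], [-0.0006, 0.192, 0.9814, 1.138], [0.0, 0.0, 0.0, 1.0]]
side 53.50941617731678 314.76632472449285 233.9217948487944 [[-0.9753, 0.1441, -0.1677, 0.2835], [-0.2211, -0.6277, 0.7464, 0.8261], [0.0023, 0.765, 0.644, 0.787], [0.0, 0.0, 0.0, 1.0]]
{'clock': 0.1, 'joint_pos': array([-1.10699279e+00,  2.41310978e-01,  3.88835265e-03,  1.33516220e+00,
       -2.19393422e-05,  1.57083747e+00]), 'joint_vel': array([ 0.00086478, -0.00092284,  0.00274497, -0.00098053,  0.00060311,
        0.00118677]), 'tau': array([ 1.40860270e-04, -3.73138618e+01,  2.53009611e+01,  1.08612273e-02,
        4.97068686e-05, -5.98089599e-06]), 'eef_pos': array([ 0.2234309 , -0.44670253,  0.23052649]), 'tool_rot': array([ 9.73235411e-01,  2.29808694e-01, -2.16217742e-04, -8.67784027e-04]), 'ft_force': array([-0.15038254,  0.3224921 ,  0.43643008]), 'ft_torque': array([-0.01671283,  0.03695   ,  0.00536674]), 'grasp_force': 0.0, 'grip_width': 0.08498972729180808}
```

View pics/top0.png

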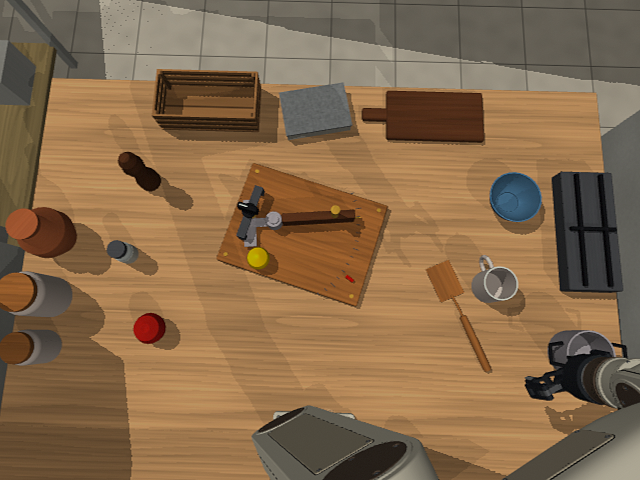

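View pics/side0.png

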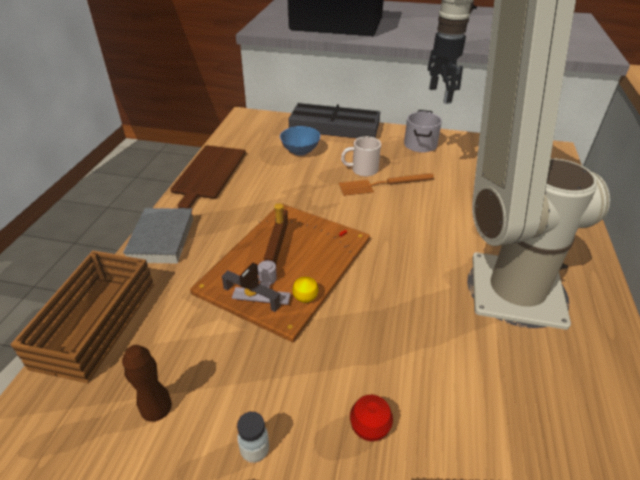

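The top view shows the board with corners at about (253,163), (389,208), (360,306) and (218,260). The hub is at (274,220), the knob at (248,207), the peg at (335,210), the red tab at (349,278) and the lemon at (258,258).

```bash
cat > h.py <<'E'
import numpy as np, cv2
from workcell import bot
from scipy.spatial.transform import Rotation as R
def ray(n,uv,info=None):
    i=info or bot.camera_info(n); T=np.array(i["pose"]); f=240/np.tan(np.radians(i["vertical_fov"])/2)
    x,y=(uv[0]-i["cx"])/f,(uv[1]-i["cy"])/f
    if n=="wrist":
        r=np.hypot(x,y); s=np.sin(r)/r if r>1e-9 else 1; d=np.array([x*s,-y*s,-np.cos(r)])
    else: d=np.array([x,-y,-1.])
    return T[:3,3],T[:3,:3]@d
def plane(n,uv,z,info=None):
    o,d=ray(n,uv,info); return (o+d*(z-o[2])/d[2])
def blobs(mask,amin=8):
    n,l,s,c=cv2.connectedComponentsWithStats(mask.astype(np.uint8))
    return [(s[k,4],np.round(c[k],1).tolist()) for k in range(1,n) if s[k,4]>=amin]
E
python3 - <<'E'
from h import *
im=cv2.imread("pics/top0.png"); c=im[150:320,205:405]
cv2.imwrite("pics/c1.png",cv2.resize(c,None,fx=3.5,fy=3.5,interpolation=cv2.INTER_CUBIC))
h=cv2.cvtColor(im,cv2.COLOR_BGR2HSV)
H,S,V=[h[...,k].astype(int) for k in range(3)]
roi=np.zeros(H.shape,bool); roi[155:315,210:400]=1
print("red",blobs(roi&((H<5)|(H>175))&(S>180)&(V>120)))
print("yel",blobs(roi&(H>19)&(H<33)&(S>120)&(V>120),3))
bm=(roi&(H<16)&(S>100)&(V<190)).astype(np.uint8)
for n,uvs,z in [("corner",[(253,163),(389,208),(360,306),(218,260)],.02),("hub",[(274,219)],.063),("knob",[(248,207)],.1),("peg",[(335,209)],.115),("tab",[(349,278)],.03),("lemon",[(258,258)],.04)]:
    for u in uvs: print(n,np.round(plane("top",u,z)[:2],4))
E
```

```text
red [(np.int32(25), [349.3, 278.2])]
yel [(np.int32(9), [256.7, 170.9]), (np.int32(61), [335.0, 209.4]), (np.int32(7), [378.3, 210.0]), (np.int32(325), [256.8, 256.9]), (np.int32(8), [225.1, 253.9]), (np.int32(8), [350.9, 295.9])]
corner [0.7086 0.1778]
corner [ 0.597  -0.1758]
corner [ 0.3471 -0.1042]
corner [0.4512 0.2511]
hub [0.5497 0.1116]
knob [0.5682 0.1706]
peg [ 0.5648 -0.0352]
tab [ 0.4139 -0.0757]
lemon [0.4559 0.1488]
```

View pics/c1.png

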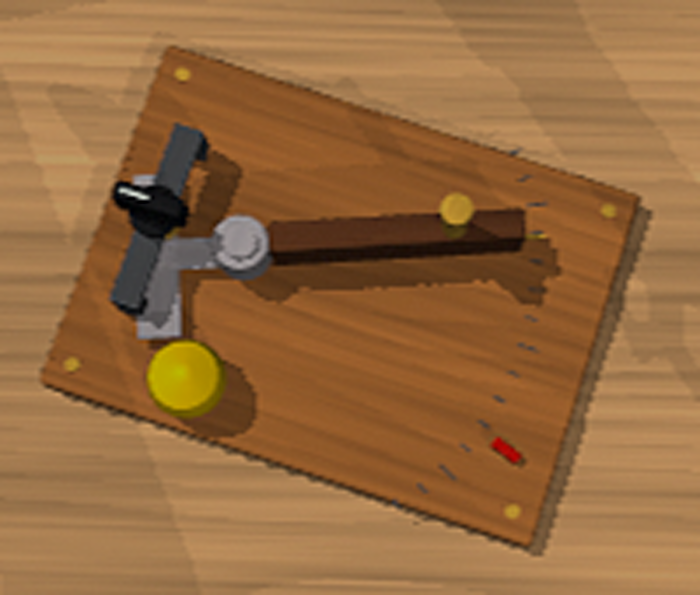

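>>> step_arm --targets "1 0.344 0.616 0 0 0 0.49;1 0.344 0.616 0 0 0 0.49;1 0.344 0.616 0 0 0 0.49;1 0.344 0.616 0 0 0 0.49;1 0.344 0.616 0 0 0 0.49;1 0.344 0.616 0 0 0 0.49;1 0.344 0.616 0 0 0 0.49;1 0.344 0.616 0 0 0 0.49;1 0.344 0.616 0 0 0 0.49;1 0.344 0.616 0 0 0 0.49"

```text
clock: 0.93
eef_pos: [0.397, -0.1359, 0.231]
tool_rot: [0.91, 0.415, 0.0, -0.001]
ft_force: [0.1, -0.2, 0.7]
grip_width: 0.0855
grasp_force: 0.0
```

>>> step_arm --targets "1 0.342 0.616 0 0 0 0.49;1 0.342 0.616 0 0 0 0.49;1 0.342 0.616 0 0 0 0.49;1 0.342 0.616 0 0 0 0.49;1 0.342 0.616 0 0 0 0.49;1 0.342 0.616 0 0 0 0.49;1 0.342 0.616 0 0 0 0.49;1 0.342 0.616 0 0 0 0.49;1 0.342 0.616 0 0 0 0.49;1 0.342 0.616 0 0 0 0.49"

```text
clock: 1.77
eef_pos: [0.5681, 0.1718, 0.2296]
tool_rot: [0.815, 0.58, -0.0, -0.0]
ft_force: [0.4, 1.1, -0.6]
grip_width: 0.0856
grasp_force: 0.0
```

Run:
```python
from h import *
i=bot.camera_info("wrist"); im=bot.camera("wrist")[:,:,::-1].copy(); cv2.imwrite("pics/w1.png",im)
import pickle; pickle.dump(i,open("w1.pkl","wb")); print(i)
o=bot.get_obs(); print(o["clock"],o["eef_pos"],o["tool_rot"],o["joint_pos"],R.from_quat(o["tool_rot"]).as_matrix()[:,1],o["ft_torque"])
```

```text
{'vertical_fov': 65.70646984690485, 'cx': 325.82934600389007, 'cy': 238.10666086982073, 'pose': array([[ 0.94512185,  0.31495509,  0.08687913,  0.58986609],
       [-0.32671269,  0.91260516,  0.24578575,  0.23430016],
       [-0.00187487, -0.260682  ,  0.9654229 ,  0.37239191],
       [ 0.        ,  0.        ,  0.        ,  1.        ]])}
1.8167 [0.56700673 0.16968814 0.22975183] [ 8.15113749e-01  5.79299855e-01 -1.11205193e-03 -1.33134865e-04] [ 2.91023849e-01  4.28787632e-01  2.68190105e-01  1.41239065e+00
 -4.61892020e-04  2.19687717e+00] [ 0.94439026 -0.32882332 -0.00150546] [-0.04940832  0.00365963  0.0124687 ]
```

View pics/w1.png

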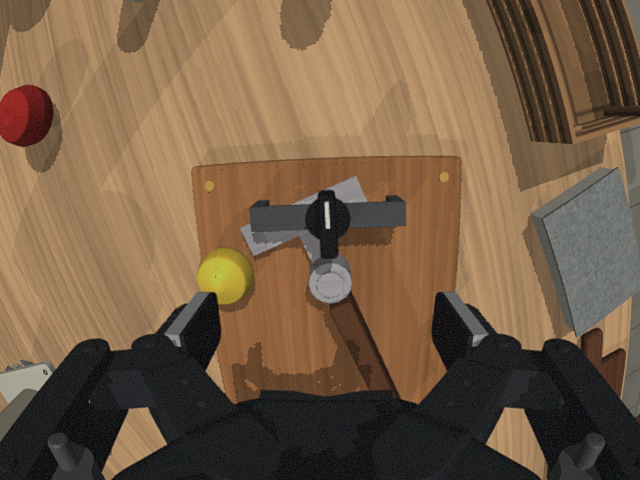

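The wrist view shows the knob bar upright in the picture from (327,192) to (329,258), with the white line pointing up. It is nearly aligned with the fingers. The hub is at (330,282) and the lemon at (225,276), clear of the descent.

Run:
```python
from h import *
import pickle; i=pickle.load(open("w1.pkl","rb")); P=lambda u,z:plane("wrist",u,z,i)[:2]
a,b=P((327,192),.102),P((329,258),.102); print("ends",a,b,"mid",(a+b)/2,"len",np.hypot(*(a-b)),"xdir",np.arctan2(*(a-b)[::-1])-np.pi/2)
w1,w2=P((326.5,203),.102),P((327.5,227),.102); print("line",w1,w2,np.arctan2(*(w1-w2)[::-1])-np.pi/2)
print("hub",P((330,282),.063)); c=[P(u,.02) for u in [(209,186),(444,177)]]; print("screws",c,np.arctan2(*(c[1]-c[0])[::-1]))
c=[P(u,.02) for u in [(193,166),(460,156)]]; print("corners",c,np.arctan2(*(c[1]-c[0])[::-1]))
print("lemon",P((225,276),.05))
```

```text
ends [0.57777853 0.19825888] [0.56267453 0.14976344] mid [0.57022653 0.17401116] len 0.050793095441194605 xdir -0.30192973759204644
line [0.57475652 0.19062968] [0.56952496 0.1731847 ] -0.2913552972255269
hub [0.55225745 0.11585504]
screws [array([0.46677296, 0.23234346]), array([0.68792461, 0.16543536])] -0.2937890603673731
corners [array([0.45839567, 0.25693027]), array([0.71002262, 0.18054347])] -0.29473027943788865
lemon [0.45790174 0.1482219 ]
```

Run:
```python
from h import *
i=bot.camera_info("wrist"); im=bot.camera("wrist")[:,:,::-1].copy(); cv2.imwrite("pics/w2.png",im)
P=lambda u,z:plane("wrist",u,z,i)[:2]
g=cv2.cvtColor(im,cv2.COLOR_BGR2GRAY); roi=np.zeros(g.shape,bool); roi[180:265,300:355]=1
b=blobs(roi&(g<45),50); print(b)
m=(roi&(g<35)); ys,xs=np.where(m); 
for r in (190,191,192,193,195,256,257,258,259,260): print(r,xs[ys==r].min() if (ys==r).any() else None, xs[ys==r].max() if (ys==r).any() else None)
w=blobs((g>170)&(np.indices(g.shape)[0]<235)&roi,5); print("white",w,[P(c,.102) for _,c in w])
ys,xs=np.where((g>150)&roi&(np.indices(g.shape)[0]<235)); print(ys.min(),ys.max(),P((328,ys.min()),.102),P((328,ys.max()),.102))
o=bot.get_obs(); print(o["eef_pos"])
```

```text
[(np.int32(1793), [328.2, 219.5])]
190 319 333
191 319 334
192 319 334
193 319 334
195 319 335
256 None None
257 None None
258 None None
259 None None
260 None None
white [(np.int32(93), [327.3, 211.4])] [array([0.57206406, 0.18210588])]
197 224 [0.57608955 0.19214716] [0.56941787 0.17287361]
[0.56640376 0.16838243 0.23014127]
```

>>> step_arm --targets "0.2 0.003 0.006 -0.2 0 0 0.048;0.2 0.003 0.006 -0.2 0 0 0.048;0.2 0.003 0.006 -0.2 0 0 0.048;0.2 0.003 0.006 -0.24 0 0 0.048;0.2 0.003 0.006 -0.27 0 0 0.048;0.2 0.003 0.006 -0.29 0 0 0.048;0.2 0.003 0.006 -0.31 0 0 0.048;0.2 0.003 0.006 -0.31 0 0 0.048;0.2 0.003 0.006 -0.31 0 0 0.048"

```text
clock: 2.62
eef_pos: [0.5681, 0.171, 0.0765]
tool_rot: [0.805, 0.593, -0.0, 0.0]
ft_force: [1.0, -0.0, -0.0]
grip_width: 0.0513
grasp_force: 0.0
```

Run:
```python
from h import *
im=bot.camera("wrist")[:,:,::-1].copy(); cv2.imwrite("pics/w3.png",im)
o=bot.get_obs(); print(o["eef_pos"],o["ft_force"],o["ft_torque"],o["grip_width"])
```

```text
[0.56871284 0.17146205 0.07722726] [-0.19346022  0.41116516  0.75646438] [0.06095785 0.03875364 0.03109611] 0.05112215528538074
```

View pics/w3.png

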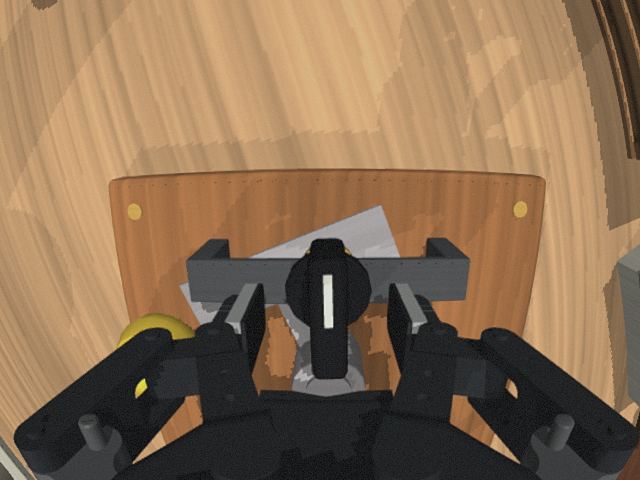

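The pads (262 and 390) straddle the bar (312–346) symmetrically, so I can close.

>>> step_arm --targets "-1 0 0 0 0 0 0;-1 0 0 0 0 0 0;-1 0 0 0 0 0 0;-1 0 0 0 0 0 0;-1 0 0 0 0 0 0;-1 0 0 0 0 0 0;-1 0 0 0 0 0 0;-1 0 0 0 0 0 0"

```text
clock: 3.33
eef_pos: [0.5693, 0.172, 0.0774]
tool_rot: [0.805, 0.594, 0.001, 0.001]
ft_force: [2.2, -1.5, 6.2]
grip_width: 0.0127
grasp_force: 62.0
```

```bash
cat > s.py <<'E'
from h import *
o=bot.get_obs(); y=R.from_quat(o["tool_rot"]).as_matrix()[:,1]
print(round(o["clock"],2),np.round(o["eef_pos"],4),"F",np.round(o["ft_force"],1),"T",np.round(o["ft_torque"],3),"w",round(o["grip_width"],4),round(o["grasp_force"],1),"yang",round(np.arctan2(y[1],y[0]),4),"j6",round(o["joint_pos"][5],3))
E
python3 s.py
```

```text
3.33 [0.5693 0.172  0.0774] F [ 2.2 -1.5  6.2] T [-0.243 -0.314  0.184] w 0.0127 62.0 yang -0.2996 j6 2.164
```

>>> step_arm --targets "-1 0 0 0.001 0 0 0.1;-1 0 0 0.002 0 0 0.2;-1 0 0 0.003 0 0 0.3;-1 0 0 0.004 0 0 0.4;-1 0 0 0.005 0 0 0.5;-1 0 0 0.005 0 0 0.6;-1 0 0 0.006 0 0 0.7;-1 0 0 0.007 0 0 0.8;-1 0 0 0.007 0 0 0.85;-1 0 0 0.007 0 0 0.85"

```text
clock: 4.17
eef_pos: [0.5696, 0.1719, 0.0807]
tool_rot: [0.566, 0.825, 0.001, 0.001]
ft_force: [4.1, -1.5, 4.6]
grip_width: 0.0127
grasp_force: 61.9
```

```bash
python3 s.py
```

```text
4.17 [0.5696 0.1719 0.0807] F [ 4.1 -1.5  4.6] T [-0.203 -0.545  0.139] w 0.0127 61.9 yang 0.368 j6 1.496
```

>>> step_arm --targets "-1 0 0 0 0 0 0.06;-1 0 0 0.001 0 0 0.12"

```text
clock: 4.33
eef_pos: [0.5695, 0.172, 0.0811]
tool_rot: [0.526, 0.85, 0.001, 0.001]
ft_force: [4.2, -0.8, 4.0]
grip_width: 0.013
grasp_force: 61.6
```

```bash
python3 s.py
```

```text
4.33 [0.5695 0.172  0.0811] F [ 4.2 -0.8  4. ] T [-0.135 -0.689 -0.184] w 0.013 61.6 yang 0.4623 j6 1.402
```

>>> step_arm --targets "-1 0 0 0 0 0 -0.06;-1 0 0 -0.001 0 0 -0.12"

```text
clock: 4.5
eef_pos: [0.5695, 0.1719, 0.0806]
tool_rot: [0.567, 0.824, 0.001, 0.001]
ft_force: [2.9, -0.4, 5.9]
grip_width: 0.013
grasp_force: 61.9
```

```bash
python3 s.py
```

```text
4.5 [0.5695 0.1719 0.0806] F [ 2.9 -0.4  5.9] T [-0.245 -0.528  0.083] w 0.013 61.9 yang 0.3646 j6 1.5
```

>>> step_arm --targets "0.3 0 0 0 0 0 0;0.3 0 0 0 0 0 0;0.3 0 0 0 0 0 0;0.3 0 0 0.05 0 0 0;0.3 0 0 0.12 0 0 0;0.3 0 0 0.2 0 0 0;0.3 0 0 0.26 0 0 0"

```text
clock: 5.08
eef_pos: [0.5676, 0.172, 0.2118]
tool_rot: [0.566, 0.825, -0.0, -0.0]
ft_force: [1.3, -0.8, 1.6]
grip_width: 0.0556
grasp_force: 0.0
```

>>> step_arm --targets "0.3 -0.004 -0.412 0 0 0 -0.33;0.3 -0.004 -0.412 0 0 0 -0.33;0.3 -0.004 -0.412 0 0 0 -0.33;0.3 -0.004 -0.412 0 0 0 -0.33;0.3 -0.004 -0.412 0 0 0 -0.33;0.3 -0.004 -0.412 0 0 0 -0.33;0.3 -0.004 -0.412 0 0 0 -0.33;0.3 -0.004 -0.412 0 0 0 -0.33"

```text
clock: 5.75
eef_pos: [0.5656, -0.0341, 0.2092]
tool_rot: [0.668, 0.744, -0.0, -0.001]
ft_force: [0.1, 0.2, -0.4]
grip_width: 0.0555
grasp_force: 0.0
```

```bash
python3 s.py
python3 - <<'E'
from h import *
i=bot.camera_info("wrist"); im=bot.camera("wrist")[:,:,::-1].copy(); cv2.imwrite("pics/w4.png",im)
h=cv2.cvtColor(im,cv2.COLOR_BGR2HSV); H,S,V=[h[...,k].astype(int) for k in range(3)]
for a,c in blobs((H>17)&(H<33)&(S>110)&(V>110),30): print("yel",a,c,plane("wrist",c,.115,i)[:2])
for a,c in blobs(((H<5)|(H>175))&(S>180)&(V>100),20): print("red",a,c,plane("wrist",c,.03,i)[:2])
E
python3 s.py
```

```text
5.75 [ 0.5656 -0.0341  0.2092] F [ 0.1  0.2 -0.4] T [ 0.011 -0.042 -0.026] w 0.0555 0.0 yang 0.1082 j6 1.402
yel 992 [215.9, 8.6] [0.47629723 0.11577422]
yel 81 [478.3, 23.3] [0.6508134  0.12799633]
yel 913 [324.6, 241.9] [ 0.56465806 -0.03446381]
yel 64 [132.3, 242.5] [ 0.42489568 -0.05054407]
yel 70 [339.6, 328.6] [ 0.58242264 -0.09799244]
red 165 [166.1, 243.0] [ 0.41529105 -0.07612434]
5.8 [ 0.5658 -0.0333  0.2093] F [1.2 0.4 0.1] T [-0.022  0.028  0.007] w 0.0554 0.0 yang 0.1097 j6 1.402
```

View pics/w4.png

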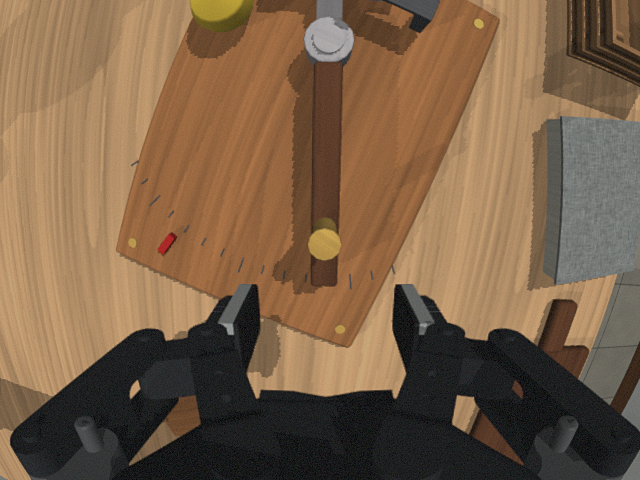

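The wrist view shows the peg head at (325,242), midway between the fingers, with the red tab at (166,243) and the hub at (329,40).

>>> step_arm --targets "0.3 -0.002 -0.002 -0.08 0 0 0;0.3 -0.002 -0.002 -0.16 0 0 0;0.3 -0.002 -0.002 -0.22 0 0 0;0.3 -0.002 -0.002 -0.25 0 0 0;0.3 -0.002 -0.002 -0.263 0 0 0;-1 -0.002 -0.002 -0.263 0 0 0;-1 -0.002 -0.002 -0.263 0 0 0;-1 -0.002 -0.002 -0.263 0 0 0;-1 -0.002 -0.002 -0.263 0 0 0;-1 -0.002 -0.002 -0.263 0 0 0"

```text
clock: 6.63
eef_pos: [0.5664, -0.0345, 0.08]
tool_rot: [0.667, 0.745, 0.002, 0.001]
ft_force: [0.3, 3.2, 2.4]
grip_width: 0.0197
grasp_force: 58.5
```

```bash
python3 s.py
python3 - <<'E'
from h import *
import pickle
im=cv2.imread("pics/w4.png")
i=bot.camera_info("wrist")  # for reference only
pk=bot.get_obs()["eef_pos"][:2]
k=np.array([.5695,.172]); 
for gy in (-.285,-.293,-.3):
    pin=k-.062*np.array([-np.sin(gy),np.cos(gy)]); d=pk-pin; th=np.arctan2(d[0],-d[1])
    print(gy,pin,np.hypot(*d),th)
E
```

```text
6.63 [ 0.5664 -0.0345  0.08  ] F [0.3 3.2 2.4] T [0.517 0.102 0.044] w 0.0197 58.5 yang 0.1094 j6 1.4
-0.285 [0.55206824 0.11250098] 0.14771561257509566 0.09738172544143389
-0.293 [0.55159281 0.11264233] 0.14790323797046015 0.10048803818855186
-0.3 [0.55117775 0.11276914] 0.14807158136795776 0.10319110496394404
```

Run:
```python
import numpy as np
r=.149;t0=.100
f=lambda t:r*np.array([np.sin(t),-np.cos(t)])
for D in np.linspace(-.07,-.70,10): 
    s=(f(t0+D)-f(t0))/.5; print("%.3f: -1 %.3f %.3f 0 0 0 %.3f"%(D,s[0],s[1],D/(np.pi/4)))
```

```text
-0.070: -1 -0.021 -0.001 0 0 0 -0.089
-0.140: -1 -0.042 -0.001 0 0 0 -0.178
-0.210: -1 -0.062 0.000 0 0 0 -0.267
-0.280: -1 -0.083 0.003 0 0 0 -0.357
-0.350: -1 -0.103 0.008 0 0 0 -0.446
-0.420: -1 -0.123 0.014 0 0 0 -0.535
-0.490: -1 -0.143 0.021 0 0 0 -0.624
-0.560: -1 -0.162 0.029 0 0 0 -0.713
-0.630: -1 -0.180 0.039 0 0 0 -0.802
-0.700: -1 -0.198 0.051 0 0 0 -0.891
```

First check that the fence really is free, using the first two rows.

>>> step_arm --targets "-1 -0.021 -0.001 0 0 0 -0.089;-1 -0.042 -0.001 0 0 0 -0.178"

```text
clock: 6.8
eef_pos: [0.5462, -0.0352, 0.08]
tool_rot: [0.719, 0.695, 0.002, 0.001]
ft_force: [1.1, 4.1, 3.2]
grip_width: 0.0194
grasp_force: 59.1
```

>>> step_arm --targets "-1 -0.020 0.001 0 0 0 -0.089;-1 -0.041 0.004 0 0 0 -0.179;-1 -0.061 0.009 0 0 0 -0.268;-1 -0.081 0.015 0 0 0 -0.357;-1 -0.101 0.022 0 0 0 -0.446;-1 -0.120 0.030 0 0 0 -0.535;-1 -0.138 0.040 0 0 0 -0.624;-1 -0.156 0.052 0 0 0 -0.713;-1 -0.156 0.052 0 0 0 -0.713;-1 -0.156 0.052 0 0 0 -0.713"

```text
clock: 7.63
eef_pos: [0.4677, -0.0092, 0.0799]
tool_rot: [0.882, 0.472, 0.002, 0.001]
ft_force: [1.0, 2.9, 7.0]
grip_width: 0.02
grasp_force: 59.3
```

```bash
python3 s.py
python3 - <<'E'
from h import *
i=bot.camera_info("wrist"); im=bot.camera("wrist")[:,:,::-1].copy(); cv2.imwrite("pics/w5.png",im)
cv2.imwrite("pics/w5c.png",cv2.resize(im[180:400,220:440],None,fx=2.7,fy=2.7,interpolation=cv2.INTER_CUBIC))
t=bot.camera("top")[:,:,::-1].copy(); cv2.imwrite("pics/top5.png",t)
E
```

```text
7.63 [ 0.4677 -0.0092  0.0799] F [1.  2.9 7. ] T [ 0.54   0.004 -0.047] w 0.02 59.3 yang -0.5886 j6 2.139
```

View pics/w5.png

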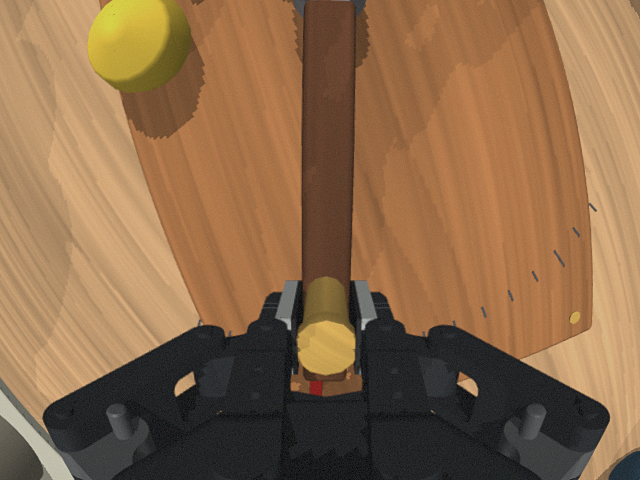

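The red tab is at (316,387), just left of the bar's line. The pointer is hidden, so I will let go and look from above.

>>> step_arm --targets "0.3 0 0 0 0 0 0;0.3 0 0 0 0 0 0;0.3 0 0 0 0 0 0;0.3 0 0 0.08 0 0 0;0.3 0 0 0.16 0 0 0;0.3 -0.03 -0.04 0.24 0 0 0;0.3 -0.056 -0.082 0.26 0 0 0;0.3 -0.056 -0.082 0.26 0 0 0;0.3 -0.056 -0.082 0.26 0 0 0"

```text
clock: 8.48
eef_pos: [0.4384, -0.0517, 0.2091]
tool_rot: [0.883, 0.47, 0.001, 0.001]
ft_force: [-0.5, -0.7, 0.5]
grip_width: 0.0554
grasp_force: 0.0
```

```bash
python3 s.py
python3 - <<'E'
from h import *
import pickle
i=bot.camera_info("wrist"); im=bot.camera("wrist")[:,:,::-1].copy(); cv2.imwrite("pics/w6.png",im); pickle.dump(i,open("w6.pkl","wb"))
a=cv2.resize(im[150:290,225:425],(800,560),interpolation=cv2.INTER_CUBIC); cv2.imwrite("pics/w6c.png",a)
h=cv2.cvtColor(im,cv2.COLOR_BGR2HSV); H,S,V=[h[...,k].astype(int) for k in range(3)]
for a,c in blobs((H>17)&(H<33)&(S>110)&(V>110),8): print("yel",a,c)
for a,c in blobs(((H<5)|(H>175))&(S>180)&(V>100),20): print("red",a,c,plane("wrist",c,.03,i)[:2])
E
```

```text
8.48 [ 0.4384 -0.0517  0.2091] F [-0.5 -0.7  0.5] T [ 0.033  0.032 -0.012] w 0.0554 0.0 yang -0.5932 j6 2.047
yel 2029 [206.9, 18.7]
yel 913 [327.0, 165.4]
yel 71 [509.9, 210.6]
yel 26 [326.0, 228.8]
yel 80 [286.2, 278.3]
red 174 [319.5, 253.1] [ 0.41423347 -0.07739845]
```

View pics/w6.png

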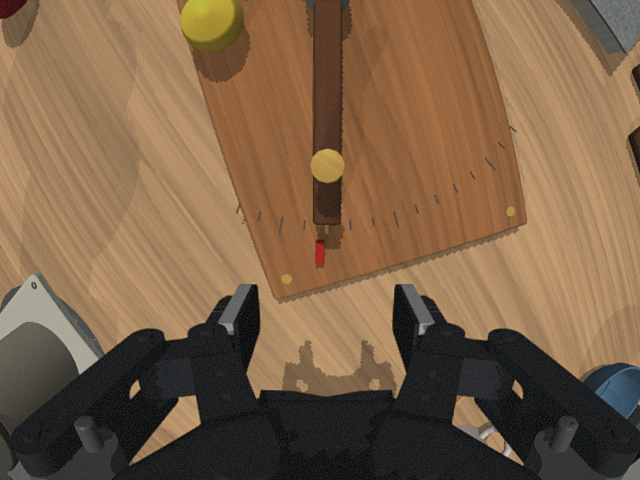

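Run:
```python
from h import *
import pickle; i=pickle.load(open("w6.pkl","rb"))
pin=np.array([.5516,.1126])
im=cv2.imread("pics/w6.png"); h=cv2.cvtColor(im,cv2.COLOR_BGR2HSV).astype(int)
red=((h[...,0]<5)|(h[...,0]>175))&(h[...,1]>150)&(h[...,2]>80); ys,xs=np.where(red&(np.indices(red.shape)[0]>230)&(np.indices(red.shape)[1]<340)&(np.indices(red.shape)[1]>300))
for r in range(ys.min(),ys.max()+1,4): print(r,xs[ys==r].min(),xs[ys==r].max())
def an(u,z):
    p=plane("wrist",u,z,i)[:2]; d=p-pin; return p,np.hypot(*d),np.arctan2(d[0],-d[1])
for n,u,z in [("ptr",(326,228.8),.025),("ptrtip",(326.5,233),.025),("red",(319.5,253.1),.03),("redinner",(319.8,243),.03),("peg",(327,165.4),.115)]: print(n,an(u,z))
```

```text
242 317 323
246 316 323
250 316 323
254 316 323
258 316 323
262 316 323
ptr (array([ 0.4311232 , -0.06288846]), np.float64(0.21286347650960505), np.float64(-0.6016233858715431))
ptrtip (array([ 0.42930836, -0.06639682]), np.float64(0.21678355086969656), np.float64(-0.5993654400573534))
red (array([ 0.41423347, -0.07739845]), np.float64(0.2344546372343088), np.float64(-0.6259878938720915))
redinner (array([ 0.41981809, -0.0696699 ]), np.float64(0.22491951437784952), np.float64(-0.62599881821532))
peg (array([ 0.46691338, -0.01062709]), np.float64(0.14952169778507463), np.float64(-0.6021109440977355))
```

The pointer stands at −0.601 and the tab at −0.626, so the fence needs −0.025 rad more. I will regrip the peg and nudge it.

>>> step_arm --targets "0.3 0.056 0.082 0 0 0 0;0.3 0.056 0.082 0 0 0 0;0.3 0.056 0.082 -0.08 0 0 0;0.3 0.056 0.082 -0.16 0 0 0;0.3 0.056 0.082 -0.22 0 0 0;0.3 0.056 0.082 -0.26 0 0 0;-1 0.056 0.082 -0.26 0 0 0;-1 0.056 0.082 -0.26 0 0 0;-1 0.056 0.082 -0.26 0 0 0;-1 0.056 0.082 -0.26 0 0 0"

```text
clock: 9.37
eef_pos: [0.4667, -0.0095, 0.0787]
tool_rot: [0.882, 0.471, 0.0, 0.0]
ft_force: [1.2, 0.6, -9.3]
grip_width: 0.0194
grasp_force: 58.7
```

>>> step_arm --targets "-1 0 0 0 0 0 0;-1 -0.003 0.002 0 0 0 -0.016;-1 -0.006 0.004 0 0 0 -0.032;-1 -0.006 0.004 0 0 0 -0.032;-1 -0.006 0.004 0 0 0 -0.032"

```text
clock: 9.78
eef_pos: [0.4634, -0.0071, 0.0786]
tool_rot: [0.888, 0.46, 0.001, -0.0]
ft_force: [2.5, 2.5, -7.5]
grip_width: 0.0193
grasp_force: 58.9
```

>>> step_arm --targets "0.3 0 0 0 0 0 0;0.3 0 0 0 0 0 0;0.3 0 0 0 0 0 0;0.3 0 0 0.08 0 0 0;0.3 0 0 0.16 0 0 0;0.3 -0.03 -0.04 0.24 0 0 0;0.3 -0.056 -0.082 0.26 0 0 0;0.3 -0.056 -0.082 0.26 0 0 0;0.3 -0.056 -0.082 0.26 0 0 0"

```text
clock: 10.53
eef_pos: [0.4357, -0.0496, 0.2101]
tool_rot: [0.889, 0.458, 0.002, 0.001]
ft_force: [-0.4, 0.2, -1.0]
grip_width: 0.0554
grasp_force: 0.0
```

```bash
python3 s.py
cat > m.py <<'E'
from h import *
i=bot.camera_info("wrist"); im=bot.camera("wrist")[:,:,::-1].copy(); cv2.imwrite("pics/wm.png",im)
pin=np.array([.5516,.1126])
h=cv2.cvtColor(im,cv2.COLOR_BGR2HSV); H,S,V=[h[...,k].astype(int) for k in range(3)]
def an(u,z):
    p=plane("wrist",u,z,i)[:2]; d=p-pin; return np.round([*p,np.hypot(*d),np.arctan2(d[0],-d[1])],4)
for a,c in blobs((H>17)&(H<33)&(S>110)&(V>110),8): print("yel",a,c,"as ptr",an(c,.025),"as peg",an(c,.115))
for a,c in blobs(((H<5)|(H>175))&(S>180)&(V>100),20): print("red",a,c,an(c,.03))
E
python3 m.py
```

```text
10.53 [ 0.4357 -0.0496  0.2101] F [-0.4  0.2 -1. ] T [ 0.054  0.006 -0.041] w 0.0554 0.0 yang -0.6186 j6 2.076
yel 2172 [206.1, 20.8] as ptr [ 0.4531  0.1621  0.1103 -2.0365] as peg [ 0.4587  0.1188  0.0931 -1.6379]
yel 914 [322.0, 165.6] as ptr [ 0.4587 -0.0121  0.1555 -0.6401] as peg [ 0.4628 -0.0076  0.1495 -0.6365]
yel 71 [512.0, 206.6] as ptr [ 0.5901 -0.1475  0.263   0.1471] as peg [ 0.5581 -0.1059  0.2186  0.0299]
yel 25 [321.9, 229.6] as ptr [ 0.4249 -0.0593  0.2135 -0.6351] as peg [ 0.4382 -0.0418  0.1915 -0.6332]
yel 77 [291.2, 279.4] as ptr [ 0.373  -0.0819  0.2641 -0.743 ] as peg [ 0.4005 -0.0582  0.228  -0.7242]
red 174 [323.5, 253.5] [ 0.4138 -0.0774  0.2347 -0.6274]
```

>>> step_arm --targets "0.3 0.056 0.082 0 0 0 0;0.3 0.056 0.082 0 0 0 0;0.3 0.056 0.082 -0.08 0 0 0;0.3 0.056 0.082 -0.16 0 0 0;0.3 0.056 0.082 -0.22 0 0 0;0.3 0.056 0.082 -0.26 0 0 0;-1 0.056 0.082 -0.26 0 0 0;-1 0.056 0.082 -0.26 0 0 0;-1 0.056 0.082 -0.26 0 0 0;-1 0.056 0.082 -0.26 0 0 0"

```text
clock: 11.42
eef_pos: [0.4637, -0.0073, 0.0788]
tool_rot: [0.888, 0.46, 0.0, 0.0]
ft_force: [1.6, 0.7, -7.4]
grip_width: 0.0197
grasp_force: 58.7
```

>>> step_arm --targets "-1 0 0 0 0 0 0;-1 0.0022 -0.0015 0 0 0 0.01;-1 0.0022 -0.0015 0 0 0 0.01;-1 0.0022 -0.0015 0 0 0 0.01"

```text
clock: 11.75
eef_pos: [0.4646, -0.008, 0.0788]
tool_rot: [0.886, 0.463, 0.001, -0.0]
ft_force: [-0.7, 3.8, -3.8]
grip_width: 0.0194
grasp_force: 58.9
```

>>> step_arm --targets "0.3 0 0 0 0 0 0;0.3 0 0 0 0 0 0;0.3 0 0 0 0 0 0;0.3 0 0 0.08 0 0 0;0.3 0 0 0.16 0 0 0;0.3 -0.03 -0.04 0.24 0 0 0;0.3 -0.056 -0.082 0.26 0 0 0;0.3 -0.056 -0.082 0.26 0 0 0;0.3 -0.056 -0.082 0.26 0 0 0"

```text
clock: 12.5
eef_pos: [0.437, -0.0505, 0.21]
tool_rot: [0.887, 0.462, 0.002, 0.001]
ft_force: [0.5, 0.3, 0.1]
grip_width: 0.0553
grasp_force: 0.0
```

```bash
python3 m.py|egrep "yel (9|2.) |red"; python3 s.py; python3 m.py|egrep "yel (9|2.) |red|yel 9"
```

```text
yel 24 [322.0, 229.5] as ptr [ 0.4265 -0.0602  0.2133 -0.6268] as peg [ 0.4396 -0.0426  0.1914 -0.6251]
red 172 [321.5, 253.5] [ 0.4139 -0.0773  0.2346 -0.6273]
12.55 [ 0.4365 -0.0498  0.2087] F [ 0.3 -0.5 -0.2] T [ 0.037 -0.021 -0.044] w 0.0556 0.0 yang -0.6097 j6 2.067
yel 910 [324.0, 166.0] as ptr [ 0.46   -0.0133  0.1557 -0.6289] as peg [ 0.4639 -0.0084  0.1494 -0.6272]
red 172 [322.9, 253.8] [ 0.4141 -0.0773  0.2344 -0.6268]
```

The pointer now agrees with the tab to about 0.001 rad. Next, back to the knob with the wrist turned half round, so there is room to tighten.

>>> step_arm --targets "0.3 0.265 0.444 0 0 0 1;0.3 0.265 0.444 0 0 0 1;0.3 0.265 0.444 0 0 0 1;0.3 0.265 0.444 0 0 0 1;0.3 0.265 0.444 0 0 0 1;0.3 0.265 0.444 0 0 0 1;0.3 0.265 0.444 0 0 0 1;0.3 0.265 0.444 0 0 0 1"

```text
clock: 13.27
eef_pos: [0.569, 0.1764, 0.2049]
tool_rot: [0.639, 0.769, -0.001, -0.001]
ft_force: [-0.9, -0.1, -1.1]
grip_width: 0.0553
grasp_force: 0.0
```

>>> step_arm --targets "0.3 0 0 0 0 0 1;0.3 0 0 0 0 0 1;0.3 0 0 0 0 0 1;0.3 0 0 0 0 0 1;0.3 0 0 0 0 0 1;0.3 0 0 0 0 0 1;0.3 0 0 0 0 0 1"

```text
clock: 13.85
eef_pos: [0.5676, 0.1717, 0.207]
tool_rot: [0.298, 0.955, -0.001, -0.001]
ft_force: [0.9, -0.3, 0.1]
grip_width: 0.0554
grasp_force: 0.0
```

>>> step_arm --targets "0.3 0 0 0 0 0 1;0.3 0 0 0 0 0 1;0.3 0 0 0 0 0 1;0.3 0 0 0 0 0 1;0.3 0 0 0 0 0 1;0.3 0 0 0 0 0 1;0.3 0 0 0 0 0 1"

```text
clock: 14.43
eef_pos: [0.5676, 0.1717, 0.207]
tool_rot: [-0.09, 0.996, -0.0, -0.001]
ft_force: [-0.1, -0.0, -0.1]
grip_width: 0.0558
grasp_force: 0.0
```

>>> step_arm --targets "0.3 0 0 0 0 0 1;0.3 0 0 0 0 0 1;0.3 0 0 0 0 0 1;0.3 0 0 0 0 0 1;0.3 0 0 0 0 0 1;0.3 0 0 0 0 0 1;0.3 0 0 0 0 0 1"

```text
clock: 15.02
eef_pos: [0.5676, 0.1717, 0.207]
tool_rot: [-0.464, 0.886, 0.0, -0.001]
ft_force: [0.7, 0.8, -0.0]
grip_width: 0.0555
grasp_force: 0.0
```

>>> step_arm --targets "0.3 0 0 0 0 0 1;0.3 0 0 0 0 0 1;0.3 0 0 0 0 0 1;0.3 0 0 0 0 0 1;0.3 0 0 0 0 0 1;0.3 0 0 0 0 0 1;0.3 0 0 0 0 0 1"

```text
clock: 15.6
eef_pos: [0.5676, 0.1717, 0.207]
tool_rot: [0.768, -0.641, -0.001, 0.001]
ft_force: [0.8, -0.4, -0.4]
grip_width: 0.0555
grasp_force: 0.0
```

```bash
python3 s.py
python3 - <<'E'
from h import *
i=bot.camera_info("wrist"); im=bot.camera("wrist")[:,:,::-1].copy(); cv2.imwrite("pics/w7.png",im)
g=cv2.cvtColor(im,cv2.COLOR_BGR2GRAY)
import pickle; pickle.dump(i,open("w7.pkl","wb"))
E
```

```text
15.6 [0.5676 0.1717 0.207 ] F [ 0.8 -0.4 -0.4] T [-0.014  0.037 -0.018] w 0.0555 0.0 yang -2.9614 j6 -1.457
```

View pics/w7.png

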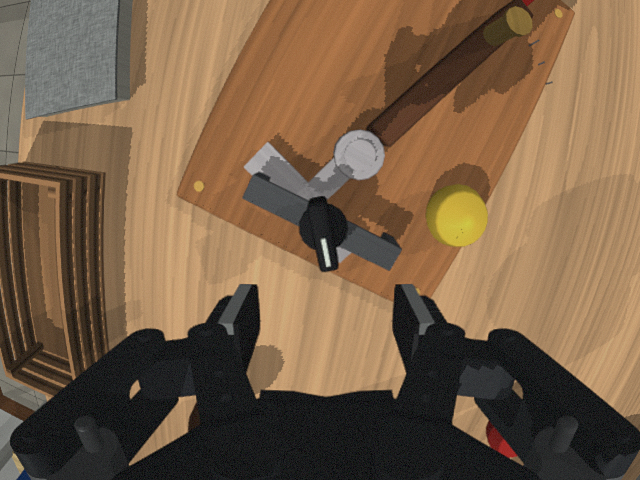

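The knob bar runs from (317,197) to (329,270), tilted 0.16 rad, which matches the planned extra turn. The lemon is clear.

>>> step_arm --targets "0.3 0.003 0.001 0 0 0 0.235;0.3 0.003 0.001 -0.08 0 0 0.235;0.3 0.003 0.001 -0.16 0 0 0.235;0.3 0.003 0.001 -0.22 0 0 0.235;0.3 0.003 0.001 -0.254 0 0 0.235;-1 0.003 0.001 -0.254 0 0 0.235;-1 0.003 0.001 -0.254 0 0 0.235;-1 0.003 0.001 -0.254 0 0 0.235;-1 0.003 0.001 -0.254 0 0 0.235;-1 0.003 0.001 -0.254 0 0 0.235"

```text
clock: 16.48
eef_pos: [0.5696, 0.1726, 0.0829]
tool_rot: [0.823, -0.569, -0.0, 0.0]
ft_force: [-5.4, -2.4, 3.0]
grip_width: 0.0131
grasp_force: 59.7
```

```bash
python3 s.py
```

```text
16.48 [0.5696 0.1726 0.0829] F [-5.4 -2.4  3. ] T [-0.424  0.969  0.002] w 0.0131 59.7 yang -2.7805 j6 -1.637
```

>>> step_arm --targets "-1 0 0 0 0 0 0;-1 0 0 0 0 0 -0.1;-1 0 0 -0.001 0 0 -0.2;-1 0 0 -0.002 0 0 -0.3"

```text
clock: 16.82
eef_pos: [0.5696, 0.1726, 0.0817]
tool_rot: [0.749, -0.663, 0.0, 0.0]
ft_force: [-4.2, -2.7, 2.5]
grip_width: 0.0128
grasp_force: 59.6
```

```bash
python3 s.py
```

```text
16.82 [0.5696 0.1726 0.0817] F [-4.2 -2.7  2.5] T [-0.393  0.914  0.115] w 0.0128 59.6 yang -3.0195 j6 -1.398
```

>>> step_arm --targets "-1 0 0 -0.001 0 0 -0.1;-1 0 0 -0.002 0 0 -0.2;-1 0 0 -0.003 0 0 -0.3;-1 0 0 -0.003 0 0 -0.4"

```text
clock: 17.15
eef_pos: [0.5697, 0.1726, 0.0802]
tool_rot: [-0.636, 0.772, -0.0, -0.0]
ft_force: [-3.7, -2.0, -1.1]
grip_width: 0.0126
grasp_force: 59.2
```

```bash
python3 s.py
```

```text
17.15 [0.5697 0.1726 0.0802] F [-3.7 -2.  -1.1] T [-0.361  0.685  0.173] w 0.0126 59.2 yang 2.9495 j6 -1.084
```

>>> step_arm --targets "-1 0 0 0 0 0 -0.08;-1 0 0 -0.001 0 0 -0.16"

```text
clock: 17.32
eef_pos: [0.5697, 0.1726, 0.0795]
tool_rot: [-0.587, 0.81, -0.0, -0.0]
ft_force: [-4.7, -1.5, 1.5]
grip_width: 0.0127
grasp_force: 59.5
```

```bash
python3 s.py
```

```text
17.32 [0.5697 0.1726 0.0795] F [-4.7 -1.5  1.5] T [-0.467  0.785  0.156] w 0.0127 59.5 yang 2.8246 j6 -0.959
```

>>> step_arm --targets "-1 0 0 0 0 0 -0.08;-1 0 0 -0.001 0 0 -0.16"

```text
clock: 17.48
eef_pos: [0.5697, 0.1725, 0.0789]
tool_rot: [-0.535, 0.845, -0.0, -0.0]
ft_force: [-4.8, -1.6, 0.7]
grip_width: 0.013
grasp_force: 59.4
```

```bash
python3 s.py
```

```text
17.48 [0.5697 0.1725 0.0789] F [-4.8 -1.6  0.7] T [-0.486  0.686  0.133] w 0.013 59.4 yang 2.6989 j6 -0.834
```

Still free. I will go on in the same steps.

>>> step_arm --targets "-1 0 0 0 0 0 -0.08;-1 0 0 -0.001 0 0 -0.16"

```text
clock: 17.65
eef_pos: [0.5697, 0.1725, 0.0783]
tool_rot: [-0.481, 0.877, -0.0, -0.0]
ft_force: [-4.1, -1.6, -0.6]
grip_width: 0.0127
grasp_force: 59.3
```

```bash
python3 s.py
```

```text
17.65 [0.5697 0.1725 0.0783] F [-4.1 -1.6 -0.6] T [-0.436  0.669  0.159] w 0.0127 59.3 yang 2.5732 j6 -0.708
```

>>> step_arm --targets "-1 0 0 0 0 0 -0.08;-1 0 0 -0.001 0 0 -0.16"

```text
clock: 17.82
eef_pos: [0.5697, 0.1725, 0.0777]
tool_rot: [-0.424, 0.905, -0.0, -0.0]
ft_force: [-4.7, -1.5, -1.0]
grip_width: 0.0126
grasp_force: 59.2
```

```bash
python3 s.py
```

```text
17.82 [0.5697 0.1725 0.0777] F [-4.7 -1.5 -1. ] T [-0.439  0.594  0.189] w 0.0126 59.2 yang 2.4476 j6 -0.582
```

>>> step_arm --targets "-1 0 0 0 0 0 -0.08;-1 0 0 -0.001 0 0 -0.16"

```text
clock: 17.98
eef_pos: [0.5697, 0.1725, 0.077]
tool_rot: [-0.367, 0.93, -0.0, -0.0]
ft_force: [-4.6, -2.4, -1.3]
grip_width: 0.0127
grasp_force: 59.2
```

```bash
python3 s.py
```

```text
17.98 [0.5697 0.1725 0.077 ] F [-4.6 -2.4 -1.3] T [-0.464  0.591  0.203] w 0.0127 59.2 yang 2.322 j6 -0.457
```

>>> step_arm --targets "-1 0 0 0 0 0 -0.08;-1 0 0 -0.001 0 0 -0.16"

```text
clock: 18.15
eef_pos: [0.5697, 0.1725, 0.0764]
tool_rot: [-0.308, 0.951, -0.0, -0.0]
ft_force: [-2.5, -2.6, -1.8]
grip_width: 0.0127
grasp_force: 59.2
```

```bash
python3 s.py
```

```text
18.15 [0.5697 0.1725 0.0764] F [-2.5 -2.6 -1.8] T [-0.481  0.541  0.225] w 0.0127 59.2 yang 2.1963 j6 -0.331
```

>>> step_arm --targets "-1 0 0 0 0 0 -0.06;-1 0 0 -0.001 0 0 -0.12"

```text
clock: 18.32
eef_pos: [0.5697, 0.1725, 0.076]
tool_rot: [-0.263, 0.965, -0.001, -0.0]
ft_force: [-3.4, -2.4, -0.5]
grip_width: 0.013
grasp_force: 59.3
```

```bash
python3 s.py
```

```text
18.32 [0.5697 0.1725 0.076 ] F [-3.4 -2.4 -0.5] T [-0.536  0.627  0.252] w 0.013 59.3 yang 2.103 j6 -0.238
```

>>> step_arm --targets "-1 0 0 0 0 0 -0.06;-1 0 0 -0.001 0 0 -0.12"

```text
clock: 18.48
eef_pos: [0.5697, 0.1725, 0.0756]
tool_rot: [-0.217, 0.976, -0.001, -0.0]
ft_force: [-3.0, -1.8, 0.1]
grip_width: 0.0131
grasp_force: 59.4
```

```bash
python3 s.py
```

```text
18.48 [0.5697 0.1725 0.0756] F [-3.  -1.8  0.1] T [-0.495  0.656  0.277] w 0.0131 59.4 yang 2.0089 j6 -0.144
```

>>> step_arm --targets "-1 0 0 0 0 0 -0.06;-1 0 0 -0.001 0 0 -0.12"

```text
clock: 18.65
eef_pos: [0.5697, 0.1724, 0.0751]
tool_rot: [-0.171, 0.985, -0.001, -0.0]
ft_force: [-3.3, -2.5, 0.6]
grip_width: 0.0128
grasp_force: 59.5
```

```bash
python3 s.py
```

```text
18.65 [0.5697 0.1724 0.0751] F [-3.3 -2.5  0.6] T [-0.572  0.699  0.313] w 0.0128 59.5 yang 1.9147 j6 -0.05
```

>>> step_arm --targets "-1 0 0 0 0 0 -0.06;-1 0 0 -0.001 0 0 -0.1;-1 0 0 -0.001 0 0 -0.12"

```text
clock: 18.9
eef_pos: [0.5698, 0.1724, 0.0747]
tool_rot: [-0.125, 0.992, -0.001, -0.0]
ft_force: [-3.1, -2.6, -0.9]
grip_width: 0.0128
grasp_force: 59.5
```

```bash
python3 s.py
```

```text
18.9 [0.5698 0.1724 0.0747] F [-3.1 -2.6 -0.9] T [-0.741  0.779  0.375] w 0.0128 59.5 yang 1.8217 j6 0.043
```

>>> step_arm --targets "-1 0 0 0 0 0 -0.025;-1 0 0 0 0 0 -0.05;-1 0 0 0 0 0 -0.075"

```text
clock: 19.15
eef_pos: [0.5698, 0.1724, 0.0744]
tool_rot: [-0.096, 0.995, -0.001, -0.0]
ft_force: [-4.1, -3.3, 0.7]
grip_width: 0.0128
grasp_force: 59.7
```

```bash
python3 s.py
```

```text
19.15 [0.5698 0.1724 0.0744] F [-4.1 -3.3  0.7] T [-0.809  0.89   0.415] w 0.0128 59.7 yang 1.7626 j6 0.103
```

>>> step_arm --targets "-1 0 0 0 0 0 -0.03;-1 0 0 0 0 0 -0.06;-1 0 0 0 0 0 -0.08;-1 0 0 0 0 0 -0.08"

```text
clock: 19.48
eef_pos: [0.5698, 0.1724, 0.0741]
tool_rot: [-0.065, 0.998, -0.001, -0.0]
ft_force: [-4.3, -3.5, -0.5]
grip_width: 0.0124
grasp_force: 59.5
```

```bash
python3 s.py
```

```text
19.48 [0.5698 0.1724 0.0741] F [-4.3 -3.5 -0.5] T [-0.821  0.827  0.377] w 0.0124 59.5 yang 1.6999 j6 0.165
```

>>> step_arm --targets "-1 0 0 0 0 0 -0.025;-1 0 0 0 0 0 -0.05"

```text
clock: 19.65
eef_pos: [0.5697, 0.1724, 0.074]
tool_rot: [-0.045, 0.999, -0.001, -0.0]
ft_force: [-3.9, -4.6, -0.6]
grip_width: 0.0128
grasp_force: 59.6
```

```bash
python3 s.py
```

```text
19.65 [0.5697 0.1724 0.074 ] F [-3.9 -4.6 -0.6] T [-0.832  0.787  0.514] w 0.0128 59.6 yang 1.6604 j6 0.205
```

>>> step_arm --targets "0.3 0 0 0 0 0 0;0.3 0 0 0 0 0 0;0.3 0 0 0 0 0 0;0.3 0 0 0.05 0 0 0;0.3 0 0 0.12 0 0 0;0.3 0 0 0.2 0 0 0;0.3 0 0 0.26 0 0 0;0.3 0 0 0.26 0 0 0"

```text
clock: 20.32
eef_pos: [0.575, 0.1748, 0.2129]
tool_rot: [-0.045, 0.999, 0.002, 0.008]
ft_force: [1.3, 0.3, 0.3]
grip_width: 0.0558
grasp_force: 0.0
```

>>> step_arm --targets "0.3 -0.14 -0.44 0.04 0 0 -0.2;0.3 -0.14 -0.44 0.04 0 0 -0.4;0.3 -0.14 -0.44 0.04 0 0 -0.4;0.3 -0.14 -0.44 0.04 0 0 -0.4;0.3 -0.14 -0.44 0.04 0 0 -0.4;0.3 -0.14 -0.44 0.04 0 0 -0.4;0.3 -0.14 -0.44 0.04 0 0 -0.4;0.3 -0.14 -0.44 0.04 0 0 -0.4;0.3 -0.14 -0.44 0.04 0 0 -0.4"

```text
clock: 21.07
eef_pos: [0.501, -0.0465, 0.2242]
tool_rot: [0.112, 0.994, 0.0, 0.001]
ft_force: [-0.6, 0.7, -0.1]
grip_width: 0.0555
grasp_force: 0.0
```

```bash
python3 s.py; python3 m.py
```

```text
21.07 [ 0.501  -0.0465  0.2242] F [-0.6  0.7 -0.1] T [0.014 0.006 0.03 ] w 0.0555 0.0 yang 1.3472 j6 0.13
yel 90 [256.1, 86.0] as ptr [ 0.3725 -0.0821  0.2646 -0.7436] as peg [ 0.3894 -0.0689  0.2434 -0.7294]
yel 2192 [520.4, 124.0] as ptr [ 0.4552  0.1632  0.1089 -2.0544] as peg [ 0.4503  0.1119  0.1013 -1.564 ]
yel 53 [572.0, 128.0] as ptr [ 0.4669  0.2299  0.1447 -2.5159] as peg [ 0.4589  0.161   0.1046 -2.052 ]
yel 58 [296.5, 137.9] as ptr [ 0.429  -0.057   0.2093 -0.626 ] as peg [ 0.431  -0.0503  0.2027 -0.6372]
yel 802 [367.6, 171.3] as ptr [ 4.734e-01 -2.000e-04  1.372e-01 -6.064e-01] as peg [ 0.4637 -0.0085  0.1496 -0.6279]
yel 198 [541.5, 231.6] as ptr [0.5713 0.1752 0.0656 2.8373] as peg [ 0.5358  0.1207  0.0178 -2.0469]
yel 45 [534.1, 324.7] as ptr [0.6843 0.1637 0.1422 1.9386] as peg [0.6191 0.1123 0.0675 1.5659]
red 188 [270.4, 127.3] [ 0.414  -0.0773  0.2346 -0.627 ]
```

View pics/wm.png

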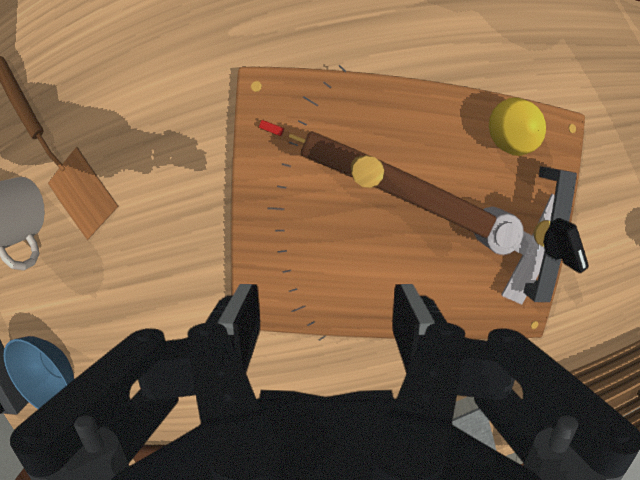

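The picture shows the pointer (296,138) lined up with the red tab (270,127): −0.626 against −0.627 rad. The gripper is clear, so I am handing in.

```bash
python3 -c "
from workcell import bot
print(bot.job_done())"
```

```text
the job is handed in; nothing more can be done
None
```

The job is handed in: the fence pointer stands on the red marker (within about 0.002 rad in the last wrist picture), and the knob was tightened to a measured 0.4–0.5 N m, about half a radian past the bite, by 21 s on the clock.

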